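# Slide the tall offcut crate into its bench corner

### The arm

A 7-joint arm with a two-finger parallel gripper is mounted at the origin on the work surface. World frame = base frame: x ahead of the robot, y to its left, z up, the work surface at z = 0. Lengths are in mm, angles in rad, forces in N, time in s.
With the tool pointing down it reaches from about 400 to 875 mm from the base axis. Payload 4.4 kg.
Tool frame: the origin (TCP) lies at the centre of the arm's flange, where the gripper is bolted on; the fingertips stand 173 mm ahead of it and the grasp point (between the pads) lies 155 mm ahead of it; z points along the fingers, y is the direction in which the jaws open and shut (so a half turn about z gives the same grasp; the last joint's range is limited). The gripper opens to 85 mm and grips with 20 to 120 N. Pads are 22 mm wide; open, the fingers measure 114 mm over their backs; the gripper's body (76 mm by 85 mm) begins 54 mm behind the grasp point. The pads swing forward as they close: fully open they stand 13 mm farther back than shut.
Start: joints at [-1.232, 0.628, 0.038, 1.517, -0.027, 0.996, -0.02], TCP at [255.976, 597.488, 404.713] pointing down, gripper open.
Joint ranges: [-3.06, 3.06], [-0.37, 2.12], [-1.25, 1.32], [0.18, 2.47], [-1.1, 4.24], [0.23, 1.98], [-2.94, 2.94]. Speed limits (rad/s): [2.57, 2.57, 3.14, 3.14, 3.14, 3.14, 3.14].

### API

Orientations are given as [roll, pitch, yaw] about the fixed x, y, z axes, in that order (R = Rz(yaw) Ry(pitch) Rx(roll)).
In Python, from cell import * gives the robot as it stands. The module is installed in compiled form; this text tells all that it offers.
- The arm moves only by the shell command python3 -m jog 'ROWS'. ROWS is JSON, one flat list of numbers, 5 for each row, row after row: the shift along the tool's x, y, z in mm, then the turn about the tool's z in degrees, then the finger opening in mm, from 0 to 85.4. A call has 1 to 20 rows; each row is the pose to reach, as a shift and turn from the pose commanded when the call began, along the tool's axes at that moment; what a row does not reach only later rows make up. A row lasts 1/12 s, in which the tool goes at most 41.7 mm and 7.16 degrees, less where a joint would pass 70% of its speed; a pose out of reach is approached as far as the arm can. A call with a gripper value outside its range is refused whole. The fingers move at their own pace and stop on an object; the grip force is fixed at half the most. Time passes only in rows, so rows that repeat a pose let the fingers close. It gives the time, the measured TCP pose, the force and the opening at its end, in the units of the state.
- read_state(): the state, without advancing time (a new reading comes with each control period).
- get_image(name): name is "scene" or "top" or "wrist"; returns (picture, depth): 480x640x3 uint8, blue, green, red; 480x640 float32, mm along the optical axis (not along the pixel's ray), 0 where there is no reading.
- camera_params(name): a dict with "K" (3x3 intrinsics, pixels), "T" (4x4, takes a point from camera to world coordinates). Camera axes: x right, y up, looking along -z (the intrinsics and any distortion apply to the point x, -y, -z); pixel columns grow to the right and rows downward; lengths in mm; the calibration is good to about 2 mm. A picture is of the moment at which its call begins: read the wrist's pose just before it. camera_params takes no time and is no camera call; for the wrist camera it gives the pose at the moment of the call.
- finish_job(): hands the job in, once; it reports no verdict.
The state is a dict: "clock": time; "qpos": joint angles; "qd": joint speeds; "tau": joint torques, N m; "eef_pos": TCP position; "tool_rot": TCP orientation; "force": force on the tool from outside, world axes, zero at the start; "torque": the same for the moment, N m; "width": finger opening in mm.
Only numpy, scipy, OpenCV 4.12 (cv2) and the standard library are available. Lean on these libraries where they do the work, as an engineer would, in place of code of your own. Each camera call takes 0.05 s, during which the arm holds its last target.

### The job

Push the tall, heavy steel crate of metal offcuts across the bench until it stands upright, square and snug against both arms of the low angle-iron corner stop. Push it with the fingers low down near its base so that it slides and does not tip; do not lift it, do not take it by the handle or push it high up, and leave the other things on the bench where they are. Finish with the hand clear of the crate.

Things in the scene. Friction and masses are not known exactly. Their poses are not given: they have to be found in the camera images.
- crate: Tall grey steel crate, 90 mm along x, 120 along y, walls 150 high, full of metal offcuts (1.0 to 1.6 kg), thin bail handle over the top (along y, top at 194 mm). Origin: centre of underside, z up. Slides at 5 to 11 N; pushed along x higher than about 60 mm it may tip. Starts beyond the stop's long arm (+x side) and on the -y side of its short arm, yaw within 0.22 rad of 0.
- stop: Fixed aluminium corner stop, walls 16 mm high, 3 thick, 18 mm flanges outside. Origin: inside corner, bench height. Long arm, nearest the robot, runs 360 mm along its -y (inner face x = 0, looks to +x); short arm 80 mm along +x (inner face y = 0, looks to -y). Home: crate's wide -x face on the long arm, narrow +y face on the short arm, crate origin at (+45, -60) mm here. Yaw within 0.1 rad of 0.
- jar: Bystander, to be left alone: clear plastic jar with white lid, 60 mm diameter, 95 mm high.
- can: Bystander, to be left alone: red drink can, 66 mm diameter, 115 mm high.
- carton: Bystander, to be left alone: white paper carton lying flat, 150 x 60 x 45 mm.
- foam: Bystander, to be left alone: green foam block, 130 x 70 x 50 mm.
- driver: Bystander, to be left alone: screwdriver lying flat.
- glue: Bystander, to be left alone: small white glue bottle with red cap, 38 mm diameter, 100 mm high.
- pliers: Bystander, to be left alone: pliers with black grips lying flat, about 160 mm long.

How it is judged:
By the outcome, as a careful person would: the job done as asked, in the order asked, and still so for the second after the job is handed in, with the robot touching nothing.
It also fails if it takes over 61 s, if anything falls off the work surface, if the arm or the gripper's body presses on something with over 40 N, if the wrist force passes 120 N, or if a joint passes its speed limit or range.

## Working session

There is one attempt and no reset: what is moved stays moved. The work goes in short steps, Python scripts to look and compute and a shell command to move; the robot and the scene stay as the last step left them, time stands still between calls to the robot, and variables do not carry over. Pictures are saved under pics/ and viewed, and the job is handed in when it is done.

```bash
mkdir -p pics; python3 - <<'E'
from cell import *
import cv2,numpy as np
s=read_state();print(s)
for n in("scene","top"):
    p,d=get_image(n);cv2.imwrite(f"pics/{n}0.png",p);np.save(f"pics/{n}0.npy",d)
    c=camera_params(n);print(n,c)
E
```

```text
{'clock': 0.0, 'qpos': array([-1.23178505,  0.62934202,  0.03842095,  1.51837588, -0.02702973,
        0.99627581, -0.02001026]), 'qd': array([ 0.00011129, -0.00118339,  0.00153045,  0.00099868,  0.00215141,
       -0.00120139,  0.00058335]), 'tau': array([ 6.63680567e-04, -5.63413382e+01,  1.22586530e+00, -1.93443739e+01,
        1.08941988e-02,  1.07522705e-02, -1.40969971e-05]), 'eef_pos': array([255.83927627, 597.21235145, 403.78851491]), 'tool_rot': array([-3.13970844e+00, -1.25366318e-05,  2.73677174e+00]), 'force': array([-0.11335946, -0.98968706,  0.54141332]), 'torque': array([-0.03404963,  0.02776287, -0.02290193]), 'width': 85.35804496677235}
scene {'K': array([[495.39098707,   0.        , 322.53019324],
       [  0.        , 495.39098707, 230.78987991],
       [  0.        ,   0.        ,   1.        ]]), 'T': array([[-4.76104038e-01, -6.81023000e-01,  5.56356557e-01,
         1.22591688e+03],
       [ 8.79213316e-01, -3.55990192e-01,  3.16630585e-01,
         3.96544463e+02],
       [-1.75752331e-02,  6.39905193e-01,  7.68252859e-01,
         1.02970554e+03],
       [ 0.00000000e+00,  0.00000000e+00,  0.00000000e+00,
         1.00000000e+00]])}
top {'K': array([[576.01751163,   0.        , 329.54504487],
       [  0.        , 576.01751163, 244.94610391],
       [  0.        ,   0.        ,   1.        ]]), 'T': array([[ 7.17648825e-03,  9.93414807e-01, -1.14348237e-01,
         3.88676727e+02],
       [-9.99884326e-01,  5.59526703e-03, -1.41430865e-02,
        -8.73753877e+00],
       [-1.34101427e-02,  1.14436507e-01,  9.93340049e-01,
         1.29365702e+03],
       [ 0.00000000e+00,  0.00000000e+00,  0.00000000e+00,
         1.00000000e+00]])}
```

View pics/scene0.png

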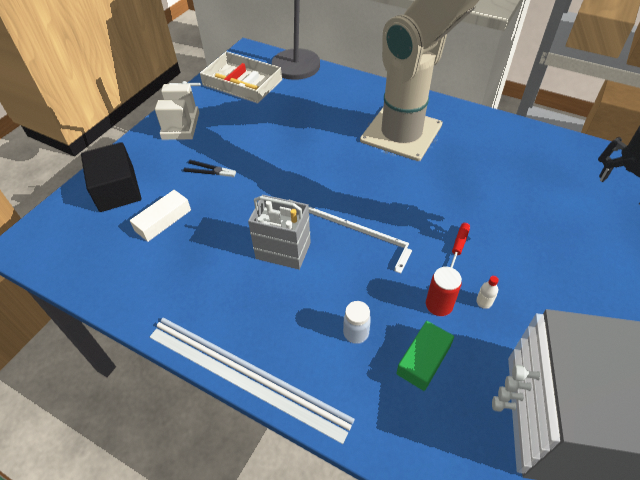

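View pics/top0.png

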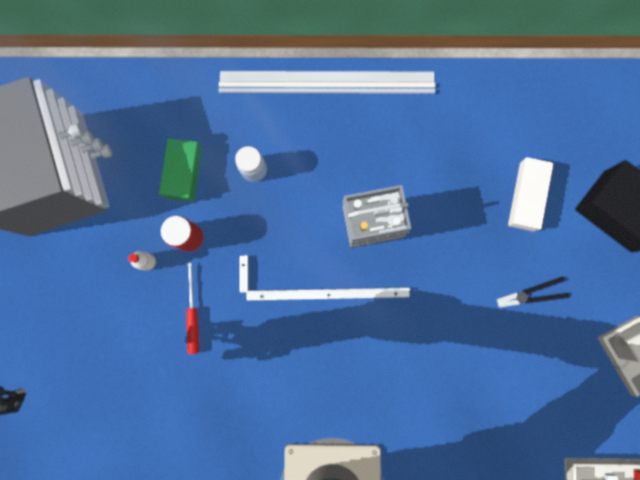

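The top view shows the crate at about (377,215) px, and the stop's inside corner near (249,290) px, with its long arm running right (-y). The jar is at (250,163) px and nothing lies between the crate and the corner.

```bash
cat >h.py <<'E'
from cell import *
import cv2,numpy as np
def ray(n,uv,c=None):
    c=c or camera_params(n);K,T=c["K"],c["T"]
    uv=np.atleast_2d(np.asarray(uv,float));r=np.c_[(uv[:,0]-K[0,2])/K[0,0],-(uv[:,1]-K[1,2])/K[1,1],-np.ones(len(uv))]
    return T[:3,3],r@T[:3,:3].T
def onz(n,uv,z):
    o,r=ray(n,uv);return o+r*((z-o[2])/r[:,2])[:,None]
def cloud(n,d):
    v,u=np.mgrid[:480,:640];o,r=ray(n,np.c_[u.ravel(),v.ravel()])
    return (o+r*d.ravel()[:,None]).reshape(480,640,3)
def crate(d,n="top"):
    P=cloud(n,d)
    m=(d>0)&(P[...,2]>135)&(P[...,2]<165)&(P[...,0]>380)&(P[...,0]<700)&(abs(P[...,1])<250)
    q=P[m];
    return q
E
python3 - <<'E'
from h import *
p=cv2.imread("pics/top0.png");d=np.load("pics/top0.npy");P=cloud("top",d)
q=crate(d);print(len(q),np.percentile(q[:,2],[5,50,95]))
r=cv2.minAreaRect(q[:,:2].astype(np.float32));print("crate rim",r)
hsv=cv2.cvtColor(p,cv2.COLOR_BGR2HSV)
m=((hsv[...,1]<70)&(hsv[...,2]>150)).astype(np.uint8)
m[:250]=0;m[305:]=0;m[:,:235]=0;m[:,415:]=0
v,u=np.nonzero(m)
# long arm upper edge, lower edge per column
for c in range(245,412,8):
    w=np.nonzero(m[:,c])[0]
    if len(w): print(c,w.min(),w.max(),onz("top",[[c,w.min()-.5]],16)[0,:2].round(1),onz("top",[[c,w.max()+.5]],0)[0,:2].round(1))
for rr in range(256,300,4):
    w=np.nonzero(m[rr])[0]
    if len(w): print("row",rr,w.min(),w.max(),onz("top",[[w.max()+.5,rr]],16)[0,:2].round(1),onz("top",[[w.min()-.5,rr]],3)[0,:2].round(1))
for n in[(330,294),(330,291),(330,297),(243,270),(330,320)]: print(n,P[n[1],n[0]].round(1))
big=cv2.resize(p[170:320,220:430],None,fx=3.8,fy=3.8,interpolation=cv2.INTER_CUBIC);cv2.imwrite("pics/crop0.png",big)
s=cv2.imread("pics/scene0.png")[180:300,230:430];cv2.imwrite("pics/crop1.png",cv2.resize(s,None,fx=4,fy=4,interpolation=cv2.INTER_CUBIC))
for nm,(uu,vv) in dict(jar=(250,160),can=(177,232),foam=(180,165),carton=(531,195),pliers=(525,297)).items(): print(nm,P[vv,uu].round())
E
```

```text
821 [136.51446367 147.9989879  153.34398361]
crate rim ((588.5130615234375, -86.84400177001953), (90.71412658691406, 120.52831268310547), 11.2356538772583)
245 255 292 [513.2 198.1] [429.1 198.6]
253 290 299 [435.4 178.5] [413.6 180.3]
261 291 299 [433.3 160.7] [413.7 162.4]
269 290 299 [435.6 142.9] [413.8 144.4]
277 290 299 [435.7 125.2] [414.  126.5]
285 290 299 [435.8 107.4] [414.1 108.5]
293 290 298 [436.   89.7] [416.4  90.6]
301 290 298 [436.1  72. ] [416.6  72.7]
309 290 298 [436.2  54.2] [416.7  54.8]
317 289 298 [438.5  36.5] [416.8  36.9]
325 289 298 [438.6  18.8] [416.9  19. ]
333 289 298 [438.8   1.1] [417.1   1.1]
341 289 298 [438.9 -16.6] [417.2 -16.8]
349 289 297 [439.  -34.3] [419.5 -34.7]
357 289 297 [439.1 -52. ] [419.7 -52.6]
365 289 297 [439.2 -69.7] [419.8 -70.4]
373 289 297 [439.3 -87.3] [419.9 -88.3]
381 288 297 [ 441.7 -105. ] [ 420.  -106.2]
389 288 297 [ 441.8 -122.7] [ 420.1 -124. ]
397 288 296 [ 441.9 -140.4] [ 422.5 -141.9]
405 288 296 [ 442. -158.] [ 422.6 -159.7]
row 256 240 247 [509.9 192.4] [511.  212.6]
row 260 239 247 [500.9 192.2] [501.9 214.6]
row 264 239 247 [492. 192.] [492.9 214.4]
row 268 239 247 [483.  191.8] [483.9 214.1]
row 272 239 247 [474.1 191.6] [474.9 213.9]
row 276 239 247 [465.2 191.4] [465.9 213.7]
row 280 239 247 [456.3 191.2] [456.9 213.5]
row 284 239 247 [447.5 191. ] [447.9 213.2]
row 288 239 409 [ 441.  -167.9] [439. 213.]
row 292 245 408 [ 432.2 -165.6] [430.1 199.3]
row 296 246 408 [ 423.4 -165.6] [421.2 196.9]
(330, 294) [426.9   7.8   4.7]
(330, 291) [433.6   7.9   3.4]
(330, 297) [420.2   7.8   5.4]
(243, 270) [479.5 203.9   2.8]
(330, 320) [369.3   7.5   0.5]
jar [709. 180.  92.]
can [550. 325. 114.]
foam [709. 342.  48.]
carton [ 645. -432.   45.]
pliers [ 423. -423.   11.]
```

View pics/crop0.png

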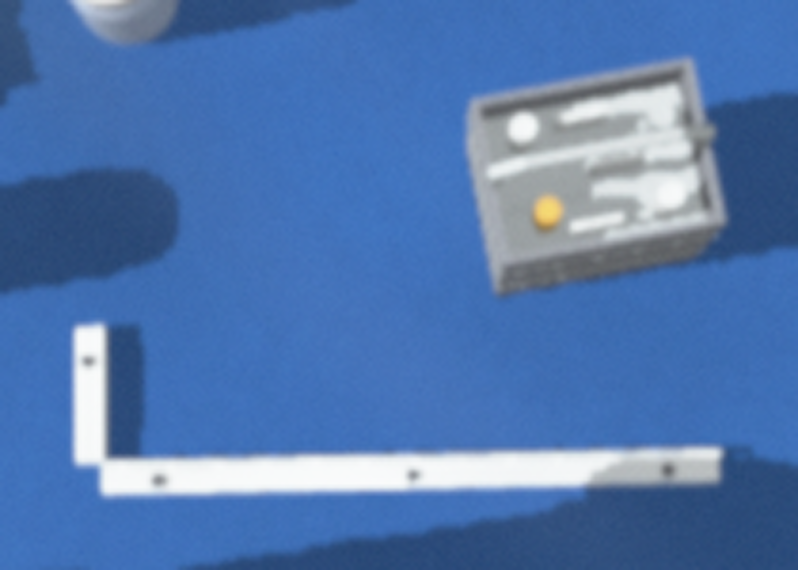

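View pics/crop1.png

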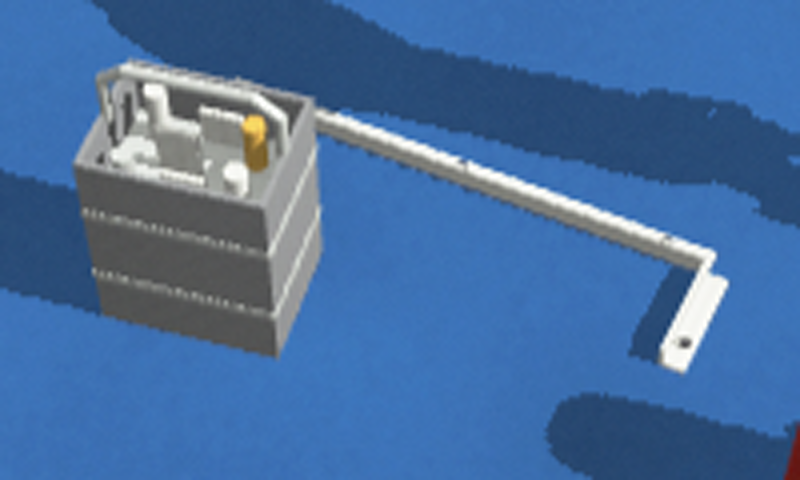

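```bash
cat >>h.py <<'E'
from scipy.spatial.transform import Rotation as R
def delta(x,y,z,yaw):
    s=read_state();M=R.from_euler("xyz",s["tool_rot"]).as_matrix()
    dv=M.T@(np.array([x,y,z])-s["eef_pos"])
    dy=(s["tool_rot"][2]-yaw+np.pi)%(2*np.pi)-np.pi
    print("pos",s["eef_pos"].round(1),"yaw",s["tool_rot"][2].round(4),"rows: dx,dy,dz",dv.round(1),"turn",np.degrees(dy).round(2),"| t",s["clock"],"F",s["force"].round(1),"w",round(s["width"],1))
E
python3 - <<'E'
from h import *
delta(715,-92,404,np.pi/2)
E
```

```text
pos [255.9 597.3 403.9] yaw 2.7368 rows: dx,dy,dz [-693.5 -452.7    0.7] turn 66.81 | t 0.1 F [ 0.   0.2 -0.5] w 85.5
```

```bash
python3 -m jog '[-35,-23,0,3.3,85, -69,-45,0,6.6,85, -104,-68,0,9.9,85, -139,-91,0,13,85, -173,-113,0,16.5,85, -208,-136,0,20,85, -243,-158,0,23,85, -277,-181,0,26,85, -312,-204,0,29.5,85, -347,-226,0,33,85, -381,-249,0,36,85, -416,-272,0,39,85, -451,-294,0,42.5,85, -485,-317,0,46,85, -520,-340,0,49,85, -555,-362,0,52.5,85, -590,-385,0,56,85, -624,-407,0,59,85, -659,-430,0,62.5,85, -693,-453,0,65.5,85]'
python3 - <<'E'
from h import *
delta(715,-92,404,np.pi/2+.022)
for n in("scene","wrist","top"):
    p,d=get_image(n);cv2.imwrite(f"pics/{n}1.png",p);np.save(f"pics/{n}1.npy",d)
E
```

```text
clock: 1.77
eef_pos: [715.3, -93.4, 404.1]
tool_rot: [-3.141, -0.0, 1.591]
force: [0.3, 0.7, 0.8]
width: 84.9
pos [715.3 -93.4 404.1] yaw 1.591 rows: dx,dy,dz [ 1.4 -0.2  0.1] turn -0.1 | t 1.7667 F [0.3 0.7 0.8] w 84.9
```

View pics/scene1.png

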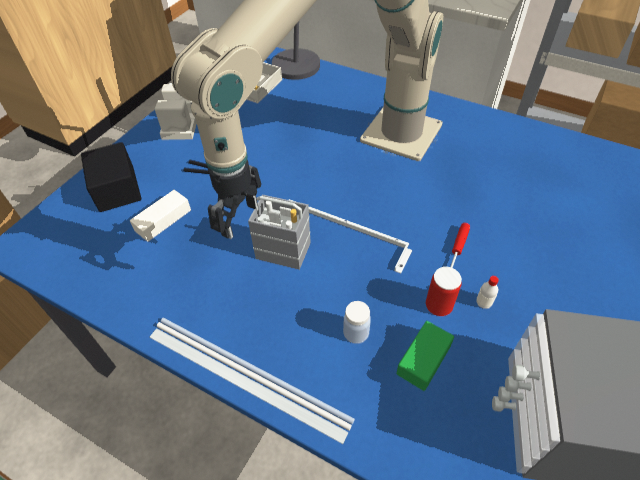

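View pics/wrist1.png

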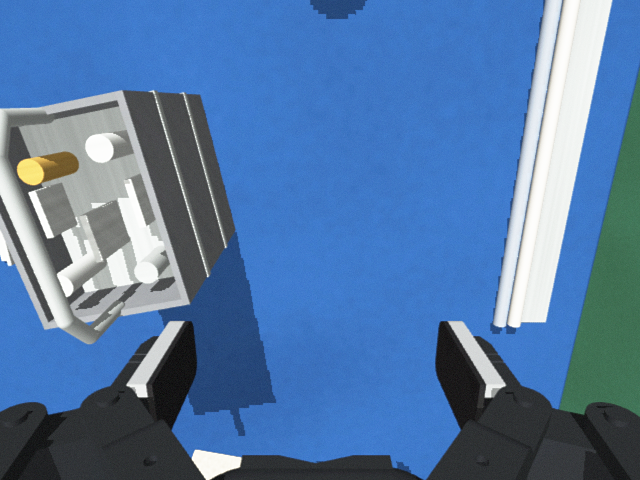

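The scene view shows the gripper at about (230,200) px beyond the crate. The wrist view shows the open fingers, with knuckles at (25,420) and (610,420) px that bulge outwards above the tips. I need the gripper's outer profile by height before choosing an opening.

```bash
cat >prof.py <<'E'
from h import *
import sys
def prof(files):
    s=read_state();M=R.from_euler("xyz",s["tool_rot"]).as_matrix()
    Q=[]
    for n,f in files:
        d=np.load(f);P=cloud(n,d)
        q=((P-s["eef_pos"])@M).reshape(-1,3)[d.ravel()>0]
        Q.append((n,q[(abs(q[:,0])<60)&(abs(q[:,1])<110)&(q[:,2]>40)&(q[:,2]<185)]))
    for n,q in Q:
        print(n,len(q))
        for z in range(60,180,8):
            k=q[(q[:,2]>=z)&(q[:,2]<z+8)]
            if len(k)>3: print(z,"y",np.percentile(k[:,1],[1,99]).round(),"x",np.percentile(k[:,0],[1,99]).round(),len(k))
prof([a.split(":") for a in sys.argv[1:]])
E
python3 prof.py scene:pics/scene1.npy wrist:pics/wrist1.npy
```

```text
scene 1356
60 y [-67.  70.] x [-5. 24.] 146
68 y [-66.  72.] x [-6. 24.] 130
76 y [-69.  72.] x [-7. 23.] 114
84 y [-70.  73.] x [-6. 22.] 135
92 y [-71.  74.] x [-9. 22.] 124
100 y [-71.  75.] x [-7. 18.] 153
108 y [-67.  73.] x [-1. 19.] 46
116 y [-58.  57.] x [-4. 17.] 40
124 y [-51.  57.] x [-6. 16.] 54
132 y [-52.  57.] x [-7. 17.] 50
140 y [-55.  57.] x [-5. 16.] 58
148 y [-46.  54.] x [-6. 16.] 34
156 y [-44. -43.] x [-7.  7.] 5
wrist 42791
84 y [-37.  40.] x [12. 18.] 3884
92 y [-62.  66.] x [ 8. 18.] 10296
100 y [-67.  71.] x [-4. 16.] 11175
108 y [-69.  73.] x [-4. 14.] 6360
116 y [-61.  63.] x [-1. 13.] 2179
124 y [-54.  57.] x [-10.  11.] 2488
132 y [-54.  57.] x [-11.  11.] 2487
140 y [-55.  57.] x [-11.  11.] 2058
148 y [-53.  56.] x [-11.  11.] 1537
156 y [-44.  46.] x [-10.  10.] 327
```

```bash
python3 - <<'E'
from h import *
s=read_state();M=R.from_euler("xyz",s["tool_rot"]).as_matrix()
for n in("wrist","scene"):
    d=np.load(f"pics/{n}1.npy");P=cloud(n,d);q=((P-s["eef_pos"])@M).reshape(-1,3)[d.ravel()>0]
    q=q[(abs(q[:,0])<40)&(abs(q[:,1])<90)&(q[:,2]>0)&(q[:,2]<170)]
    for z in list(range(0,80,10))+list(range(80,170,4)):
        k=q[(q[:,2]>=z)&(q[:,2]<z+(10 if z<80 else 4))]
        if len(k)>2: print(n,z,k[:,1].min().round(),k[:,1].max().round(),k[:,0].min().round(),k[:,0].max().round(),len(k))
E
```

```text
wrist 84 -35.0 37.0 16.0 18.0 749
wrist 88 -58.0 62.0 11.0 18.0 3135
wrist 92 -62.0 66.0 7.0 18.0 5750
wrist 96 -65.0 69.0 6.0 18.0 4546
wrist 100 -67.0 72.0 -2.0 18.0 3128
wrist 104 -70.0 74.0 -6.0 14.0 8047
wrist 108 -73.0 76.0 -7.0 15.0 3980
wrist 112 -72.0 74.0 6.0 14.0 2380
wrist 116 -66.0 67.0 5.0 14.0 685
wrist 120 -52.0 55.0 -2.0 12.0 1494
wrist 124 -55.0 57.0 -7.0 12.0 1109
wrist 128 -55.0 57.0 -12.0 12.0 1379
wrist 132 -55.0 58.0 -12.0 12.0 1294
wrist 136 -55.0 57.0 -12.0 12.0 1193
wrist 140 -55.0 58.0 -12.0 12.0 1056
wrist 144 -55.0 57.0 -12.0 12.0 1002
wrist 148 -55.0 57.0 -12.0 12.0 890
wrist 152 -54.0 56.0 -12.0 12.0 647
wrist 156 -48.0 50.0 -11.0 10.0 324
wrist 160 -42.0 44.0 1.0 5.0 3
scene 0 -20.0 38.0 -20.0 40.0 151
scene 10 -23.0 39.0 -18.0 40.0 136
scene 20 -23.0 39.0 -23.0 40.0 130
scene 30 -15.0 39.0 -19.0 40.0 119
scene 40 -7.0 66.0 -10.0 40.0 44
scene 50 -67.0 70.0 -7.0 19.0 223
scene 60 -68.0 71.0 -8.0 24.0 174
scene 70 -70.0 72.0 -9.0 25.0 163
scene 80 -69.0 72.0 -7.0 22.0 53
scene 84 -70.0 73.0 -8.0 22.0 69
scene 88 -70.0 74.0 -6.0 22.0 66
scene 92 -70.0 73.0 -9.0 22.0 77
scene 96 -73.0 74.0 -7.0 22.0 47
scene 100 -69.0 74.0 -9.0 19.0 82
scene 104 -74.0 75.0 -6.0 18.0 71
scene 108 -66.0 74.0 -8.0 19.0 37
scene 112 -68.0 58.0 9.0 17.0 9
scene 116 -62.0 51.0 1.0 17.0 17
scene 120 -49.0 57.0 -5.0 16.0 23
scene 124 -55.0 57.0 -7.0 15.0 28
scene 128 -48.0 57.0 -4.0 16.0 26
scene 132 -48.0 57.0 -2.0 17.0 26
scene 136 -56.0 57.0 -7.0 17.0 24
scene 140 -56.0 57.0 -6.0 17.0 31
scene 144 -49.0 57.0 -4.0 16.0 27
scene 148 -44.0 55.0 -6.0 16.0 17
scene 152 -47.0 53.0 -1.0 15.0 17
scene 156 -44.0 -43.0 -7.0 8.0 5
```

```bash
python3 - <<'E'
from h import *
s=cv2.imread("pics/scene1.png")[110:250,170:330];cv2.imwrite("pics/crop2.png",cv2.resize(s,None,fx=4,fy=4,interpolation=cv2.INTER_CUBIC))
E
```

```text
(no output)
```

View pics/crop2.png

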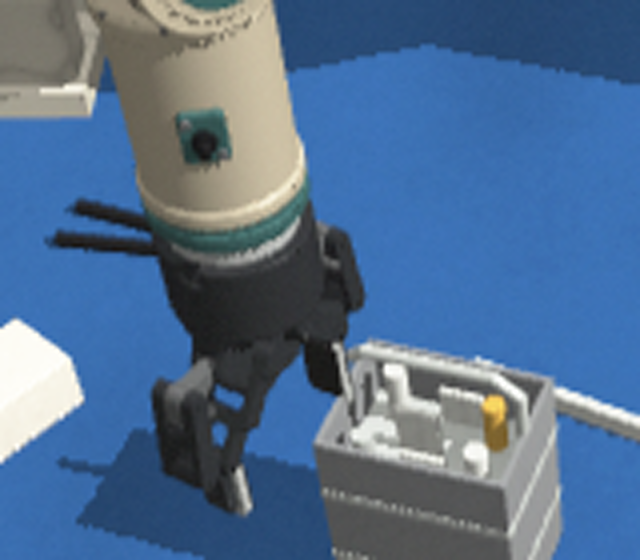

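```bash
python3 -m jog '[0,10,0,0,85.4, 0,20,0,0,85.4, 0,20,30,0,85.4, 0,20,60,0,85.4, 0,20,90,0,85.4, 0,20,120,0,85.4, 0,20,150,0,85.4, 0,20,180,0,85.4, 0,20,205,0,85.4, 0,20,220,0,85.4, 0,20,230,0,85.4, 0,20,234,0,85.4, 0,20,234,0,85.4]'
python3 - <<'E'
from h import *
delta(606,-95,164,np.pi/2+.022)
p,d=get_image("scene");cv2.imwrite("pics/scene2.png",p)
p,d=get_image("wrist");cv2.imwrite("pics/wrist2.png",p)
E
```

```text
clock: 3.0
eef_pos: [734.5, -90.9, 170.6]
tool_rot: [-3.141, -0.0, 1.594]
force: [-0.2, -0.5, -1.1]
width: 85.5
pos [734.5 -90.9 170.6] yaw 1.5941 rows: dx,dy,dz [  -1.1 -128.6    6.6] turn 0.08 | t 3.0 F [-0.2 -0.5 -1.1] w 85.5
```

View pics/scene2.png

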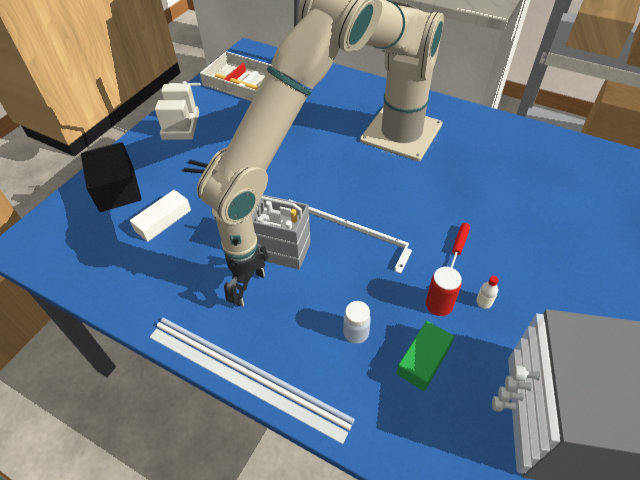

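View pics/wrist2.png

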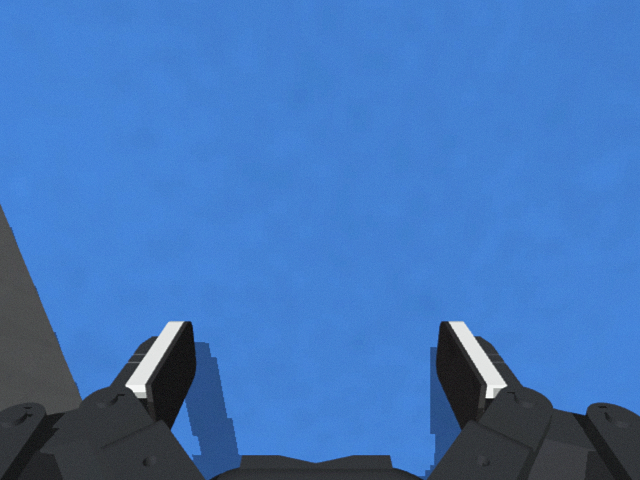

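The gripper is down on the far side of the crate at (240,280) px in the scene view. I'll lower it slightly and push towards -x.

```bash
python3 -m jog '[-3,0,3,0,85.4, -6,0,5,0,85.4, -6,-5,5,0,85.4, -6,-10,5,0,85.4, -6,-14,5,0,85.4, -6,-17,5,0,85.4, -6,-20,5,0,85.4, -6,-23,5,0,85.4, -6,-26,5,0,85.4, -6,-29,5,0,85.4, -6,-32,5,0,85.4, -6,-36,5,0,85.4, -6,-40,5,0,85.4, -6,-44,5,0,85.4, -6,-48,5,0,85.4]'
python3 - <<'E'
from h import *
delta(606,-95,165,np.pi/2+.022)
p,d=get_image("scene");cv2.imwrite("pics/scene3.png",p[150:330,180:420]);np.save("pics/scene3.npy",d)
p,d=get_image("wrist");cv2.imwrite("pics/wrist3.png",p)
E
```

```text
clock: 4.35
eef_pos: [689.1, -99.2, 167.0]
tool_rot: [3.133, 0.003, 1.595]
force: [6.4, -2.8, -2.6]
width: 85.5
pos [689.1 -99.2 167. ] yaw 1.5947 rows: dx,dy,dz [  6.2 -83.    1.3] turn 0.11 | t 4.35 F [ 6.4 -2.8 -2.6] w 85.5
```

View pics/scene3.png

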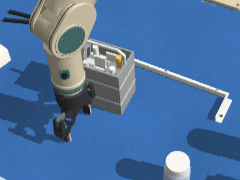

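View pics/wrist3.png

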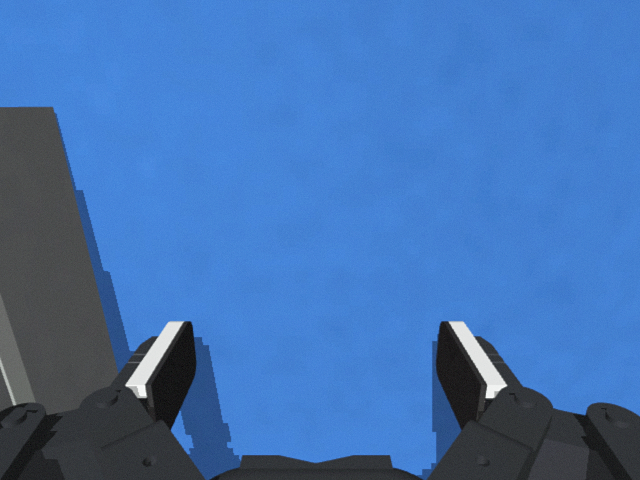

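```bash
python3 -m jog '[0,-4,1,0,85.4, 0,-8,1,0,85.4, 0,-12,1,0,85.4, 0,-16,1,0,85.4, 0,-20,1,0,85.4, 0,-24,1,0,85.4, 0,-28,1,0,85.4, 0,-32,1,0,85.4, 0,-36,1,0,85.4, 0,-40,1,0,85.4, 0,-44,1,0,85.4]'
python3 - <<'E'
from h import *
delta(606,-95,165,np.pi/2+.022)
p,d=get_image("top");cv2.imwrite("pics/top4.png",p[100:400,150:550]);np.save("pics/top4.npy",d)
p,d=get_image("scene");cv2.imwrite("pics/scene4.png",cv2.resize(p[150:330,180:420],None,fx=3,fy=3))
E
```

```text
clock: 5.37
eef_pos: [646.9, -99.9, 167.1]
tool_rot: [3.128, 0.003, 1.594]
force: [10.7, -1.2, 1.1]
width: 85.3
pos [646.9 -99.9 167.1] yaw 1.5941 rows: dx,dy,dz [  5.9 -40.8   1.5] turn 0.08 | t 5.3667 F [10.7 -1.2  1.1] w 85.3
```

View pics/scene4.png

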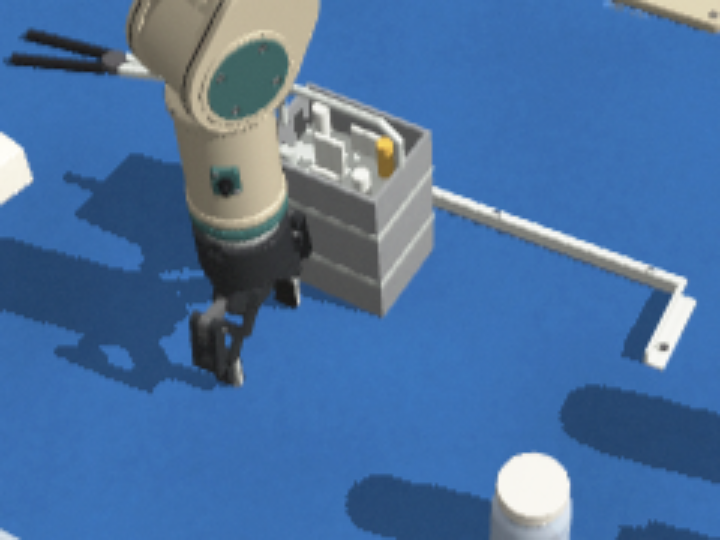

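View pics/top4.png

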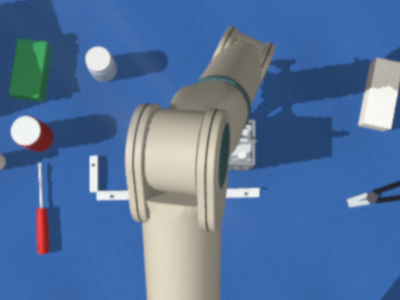

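```bash
python3 -m jog '[0,-4,1,0,85.4, 0,-8,1,0,85.4, 0,-12,1,0,85.4, 0,-16,1,0,85.4, 0,-20,1,0,85.4, 0,-23,1,0,85.4, 0,-26,1,0,85.4, 0,-29,1,0,85.4, 0,-32,1,0,85.4]'
python3 - <<'E'
from h import *
delta(606,-95,165,np.pi/2+.022)
p,d=get_image("scene");cv2.imwrite("pics/scene5.png",cv2.resize(p[150:330,180:420],None,fx=3,fy=3));np.save("pics/scene5.npy",d)
E
```

```text
clock: 6.22
eef_pos: [615.1, -101.0, 166.0]
tool_rot: [3.128, 0.004, 1.594]
force: [10.9, -1.3, 1.7]
width: 85.3
pos [ 615.1 -101.   166. ] yaw 1.594 rows: dx,dy,dz [ 6.2 -9.   0.9] turn 0.07 | t 6.2167 F [10.9 -1.3  1.7] w 85.3
```

View pics/scene5.png

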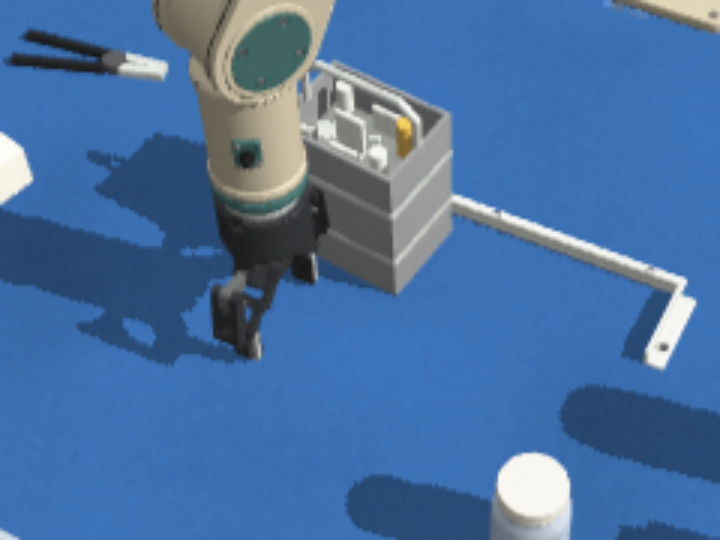

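```bash
cat >> h.py <<'E'
def faces(d,n="scene",zr=(70,150),box=(400,680,-170,210)):
    """fit vertical faces seen from scene cam: +x face and +y face, by normals"""
    P=cloud(n,d);ok=(d>0)
    gx=np.zeros_like(P);gy=np.zeros_like(P)
    gx[:,2:-2]=P[:,4:]-P[:,:-4];gy[2:-2]=P[4:]-P[:-4]
    N=np.cross(gx,gy);L=np.linalg.norm(N,axis=2,keepdims=True);N=N/np.where(L==0,1,L)
    for nm,ax in(("+x",0),("+y",1)):
        m=ok&(np.abs(N[...,ax])>.93)&(P[...,2]>zr[0])&(P[...,2]<zr[1])&(P[...,0]>box[0])&(P[...,0]<box[1])&(P[...,1]>box[2])&(P[...,1]<box[3])
        q=P[m]
        if len(q)<15: print(nm,"few",len(q));continue
        for _ in range(4):
            c=np.median(q,0);A=np.c_[np.ones(len(q)),q[:,1-ax]-c[1-ax],q[:,2]-80]
            k=np.linalg.lstsq(A,q[:,ax],rcond=None)[0];r=q[:,ax]-A@k
            q=q[np.abs(r)<max(2.5*np.std(r),1)]
        print(nm,"n",len(q),"%s=%.1f at %s=%.1f"%("xy"[ax],k[0],"yx"[ax],c[1-ax]),"yaw %.4f"%(-k[1] if ax==0 else k[1]),"lean %.4f"%k[2],"res %.2f"%np.std(r),"range",q[:,1-ax].min().round(1),q[:,1-ax].max().round(1))
E
python3 - <<'E'
from h import *
d=np.load("pics/scene5.npy");faces(d)
P=cloud("scene",d);m=(d>0)&(P[...,2]>140)&(P[...,2]<156)&(P[...,0]>420)&(P[...,0]<560)&(P[...,1]>-160)&(P[...,1]<40)
q=P[m];print(len(q),q[:,:2].min(0),q[:,:2].max(0))
faces(np.load("pics/scene0.npy"))
E
```

```text
+x n 584 x=545.1 at y=-69.8 yaw 0.3932 lean -0.0063 res 43.39 range -111.1 -25.5
+y n 595 y=-34.6 at x=506.1 yaw -0.1265 lean -0.3910 res 39.80 range 449.9 679.1
563 [ 446.79597639 -138.06705479] [550.02195746 -15.68444587]
+x n 640 x=631.9 at y=-78.2 yaw 0.1947 lean 0.0031 res 1.22 range -133.8 -23.5
+y n 391 y=-24.9 at x=583.5 yaw 0.2356 lean -1.0138 res 45.84 range 533.2 627.8
```

```bash
python3 - <<'E'
s=open("h.py").read()
s=s.replace("""        for _ in range(4):
            c=np.median(q,0);""","""        from scipy.optimize import least_squares
        c=np.median(q,0);q=q[np.abs(q[:,ax]-c[ax])<25]
        for _ in range(4):
            c=np.median(q,0);""").replace("k=np.linalg.lstsq(A,q[:,ax],rcond=None)[0]","k=least_squares(lambda k:A@k-q[:,ax],[c[ax],0,0],loss='cauchy').x")
open("h.py","w").write(s)
E
python3 - <<'E'
from h import *
for i in (0,5): faces(np.load(f"pics/scene{i}.npy"))
E
```

```text
+x n 638 x=632.0 at y=-78.0 yaw 0.1949 lean 0.0034 res 1.19 range -133.8 -23.5
+y n 232 y=-26.6 at x=585.3 yaw 0.1983 lean 0.0013 res 0.63 range 533.2 622.7
+x n 417 x=543.7 at y=-61.9 yaw -0.0953 lean 0.0019 res 1.23 range -102.3 -25.5
+y n 366 y=-20.7 at x=504.6 yaw -0.0880 lean 0.0018 res 0.85 range 455.8 545.4
```

The fit shows the crate upright, with x lean about 0.002. Its yaw has swung to -0.09, so I'll shift the contact towards +y and push the last few millimetres there.

```bash
python3 -m jog '[0,6,1,0,85.4, 0,16,1,0,85.4, 10,18,1,0,85.4, 24,18,1,0,85.4, 38,18,1,0,85.4, 45,18,1,0,85.4, 45,14,1,0,85.4, 45,10,1,0,85.4, 45,6,1,0,85.4, 45,3,1,0,85.4, 45,0,1,0,85.4, 45,-3,1,0,85.4, 45,-5,1,0,85.4, 45,-7,1,0,85.4]'
python3 - <<'E'
from h import *
delta(605,-55,165,np.pi/2+.022)
p,d=get_image("scene");cv2.imwrite("pics/scene6.png",cv2.resize(p[150:330,180:420],None,fx=3,fy=3));np.save("pics/scene6.npy",d);faces(d)
E
```

```text
clock: 7.43
eef_pos: [604.8, -55.6, 163.7]
tool_rot: [3.134, 0.0, 1.592]
force: [6.4, 2.4, 0.0]
width: 85.3
pos [604.8 -55.6 163.7] yaw 1.5921 rows: dx,dy,dz [ 0.5  0.3 -1.3] turn -0.04 | t 7.4333 F [6.4 2.4 0. ] w 85.3
+x n 153 x=529.9 at y=-35.8 yaw 0.0254 lean -0.0035 res 1.30 range -53.2 -21.8
+y n 335 y=-20.6 at x=490.8 yaw 0.0143 lean 0.0016 res 0.83 range 441.2 618.7
```

View pics/scene6.png

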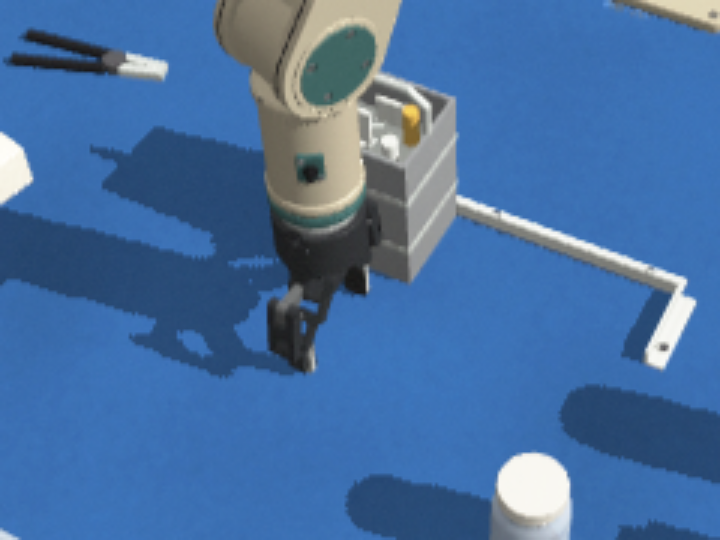

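```bash
python3 -m jog '[0,10,0,0,85.4, 0,30,0,0,85.4, 0,40,-30,0,85.4, 0,40,-70,0,85.4, 0,40,-110,0,85.4, 0,40,-150,0,85.4, 0,40,-190,0,85.4, 0,40,-225,0,85.4, -10,30,-240,6,85.4, -35,10,-240,12,85.4, -60,-12,-240,19,85.4, -85,-35,-240,26,85.4, -110,-60,-240,33,85.4, -135,-80,-240,40,85.4, -160,-100,-240,47,85.4, -180,-115,-240,54,85.4, -188,-118,-240,61,85.4, -190,-120,-240,68,85.4, -190,-120,-240,75,85.4, -190,-120,-240,82,85.4]'
python3 - <<'E'
from h import *
delta(486,-242,166,.022)
p,d=get_image("scene");cv2.imwrite("pics/scene7.png",p);np.save("pics/scene7.npy",d);faces(d)
E
```

```text
clock: 9.15
eef_pos: [485.4, -249.3, 402.8]
tool_rot: [-3.141, 0.0, 0.153]
force: [0.6, 0.0, -0.1]
width: 85.5
pos [ 485.4 -249.3  402.8] yaw 0.1528 rows: dx,dy,dz [  1.8  -7.1 236.8] turn 7.5 | t 9.15 F [ 0.6  0.  -0.1] w 85.5
+x n 676 x=530.0 at y=-78.3 yaw 0.0095 lean 0.0033 res 1.27 range -134.4 -22.5
+y n 306 y=-20.6 at x=487.9 yaw 0.0178 lean 0.0037 res 0.76 range 441.6 527.9
```

View pics/scene7.png

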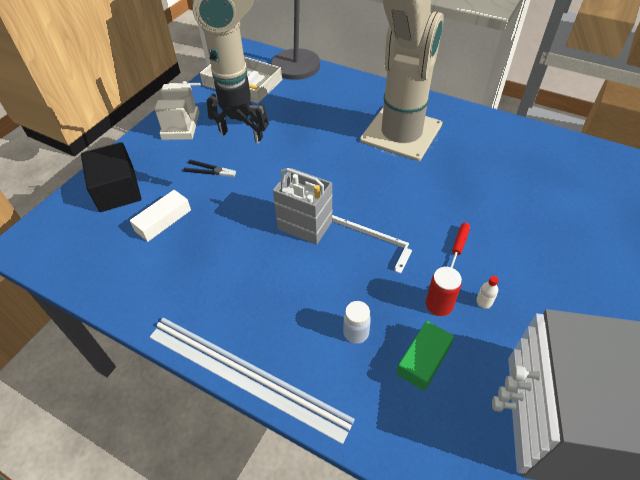

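```bash
python3 -m jog '[2,0,20,4,85.4, 2,0,50,7.5,85.4, 2,0,85,7.5,85.4, 2,0,120,7.5,85.4, 2,0,155,7.5,85.4, 2,0,185,7.5,85.4, 2,0,208,7.5,85.4, 2,0,223,7.5,85.4, 2,0,232,7.5,85.4, 2,0,236,7.5,85.4, 2,0,236,7.5,85.4]'
python3 - <<'E'
from h import *
delta(486,-216,166,.022)
E
```

```text
clock: 10.12
eef_pos: [488.5, -248.1, 166.5]
tool_rot: [-3.141, 0.001, 0.032]
force: [-0.3, 0.5, 0.7]
width: 85.3
pos [ 488.5 -248.1  166.5] yaw 0.0317 rows: dx,dy,dz [ -1.5 -32.2   0.5] turn 0.55 | t 10.1167 F [-0.3  0.5  0.7] w 85.3
```

```bash
python3 -m jog '[-1,-6,0,0.5,85.4, -2,-14,0,0.5,85.4, -2,-20,0,0.5,85.4, -2,-25,0,0.5,85.4, -2,-29,0,0.5,85.4, -2,-32,0,0.5,85.4, -2,-35,0,0.5,85.4, -2,-38,0,0.5,85.4, -2,-41,0,0.5,85.4, -2,-44,0,0.5,85.4, -2,-48,0,0.5,85.4, -2,-52,0,0.5,85.4, -2,-56,0,0.5,85.4, -2,-60,0,0.5,85.4, -2,-64,0,0.5,85.4, -2,-68,0,0.5,85.4, -1,-72,0,0.5,85.4]'
python3 - <<'E'
from h import *
delta(486,-216,166,.022)
p,d=get_image("scene");cv2.imwrite("pics/scene8.png",cv2.resize(p[120:330,160:440],None,fx=2.5,fy=2.5));np.save("pics/scene8.npy",d);faces(d)
E
```

```text
clock: 11.53
eef_pos: [485.9, -180.2, 167.8]
tool_rot: [3.131, -0.003, 0.019]
force: [-0.3, -11.0, 2.4]
width: 85.7
pos [ 485.9 -180.2  167.8] yaw 0.0186 rows: dx,dy,dz [-0.6 35.8  2.1] turn -0.19 | t 11.5333 F [ -0.3 -11.    2.4] w 85.7
+x n 698 x=529.4 at y=-42.5 yaw 0.0238 lean 0.0045 res 1.31 range -100.0 12.8
+y n 301 y=13.6 at x=487.2 yaw 0.0317 lean -0.0019 res 0.72 range 435.7 529.6
```

View pics/scene8.png

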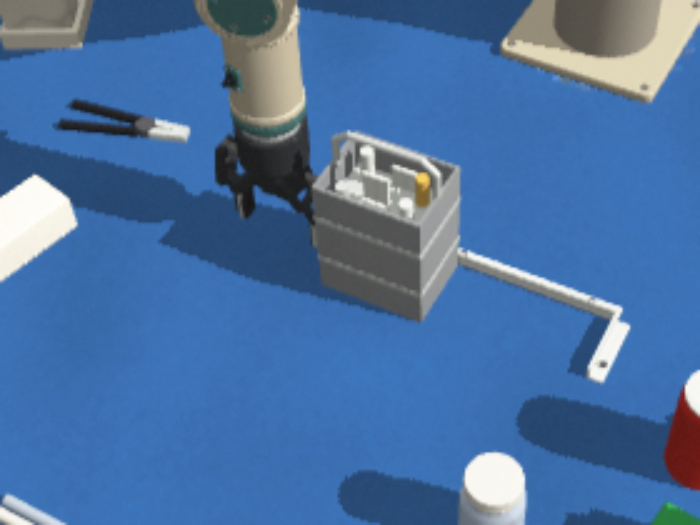

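```bash
python3 -m jog '[0,-5,2,0,85.4, 0,-10,2,0,85.4, 0,-15,2,0,85.4, 0,-20,2,0,85.4, 0,-25,2,0,85.4, 0,-30,2,0,85.4, 0,-35,2,0,85.4, 0,-40,2,0,85.4, 0,-45,2,0,85.4, 0,-50,2,0,85.4, 0,-55,2,0,85.4, 0,-60,2,0,85.4, 0,-65,2,0,85.4, 0,-70,2,0,85.4, 0,-75,2,0,85.4, 0,-80,2,0,85.4]'
python3 - <<'E'
from h import *
delta(484,-2,166,.022)
p,d=get_image("scene");np.save("pics/scene9.npy",d);faces(d)
E
```

```text
clock: 12.92
eef_pos: [484.4, -99.4, 165.3]
tool_rot: [3.133, -0.003, 0.019]
force: [-0.1, -8.7, -0.3]
width: 85.3
pos [484.4 -99.4 165.3] yaw 0.0187 rows: dx,dy,dz [  1.4 -97.4  -1.5] turn -0.19 | t 12.9167 F [-0.1 -8.7 -0.3] w 85.3
+x n 725 x=527.4 at y=39.6 yaw 0.0202 lean 0.0045 res 1.30 range -19.9 92.3
+y n 260 y=94.3 at x=482.9 yaw 0.0235 lean -0.0015 res 0.57 range 435.9 527.7
```

```bash
python3 -m jog '[0,-5,0,0,85.4, 0,-10,0,0,85.4, 0,-15,0,0,85.4, 0,-20,0,0,85.4, 0,-25,0,0,85.4, 0,-30,0,0,85.4, 0,-35,0,0,85.4, 0,-40,0,0,85.4, 0,-45,0,0,85.4, 0,-50,0,0,85.4, 0,-55,0,0,85.4, 0,-60,0,0,85.4, 0,-65,0,0,85.4, 0,-70,0,0,85.4, 0,-75,0,0,85.4, 0,-79,0,0,85.4, 0,-82,0,0,85.4, 0,-85,0,0,85.4]'
python3 - <<'E'
from h import *
delta(483,-2,166,.022)
p,d=get_image("scene");np.save("pics/scene10.npy",d);faces(d)
cv2.imwrite("pics/scene10.png",cv2.resize(p[120:330,200:480],None,fx=2.5,fy=2.5))
E
```

```text
clock: 14.47
eef_pos: [482.6, -14.6, 165.3]
tool_rot: [3.133, -0.003, 0.018]
force: [1.2, -9.8, 1.9]
width: 85.4
pos [482.6 -14.6 165.3] yaw 0.0184 rows: dx,dy,dz [  0.7 -12.5  -0.8] turn -0.2 | t 14.4667 F [ 1.2 -9.8  1.9] w 85.4
+x n 774 x=525.8 at y=122.0 yaw 0.0175 lean 0.0021 res 1.35 range 65.1 177.2
+y n 211 y=179.3 at x=481.2 yaw 0.0216 lean -0.0004 res 0.37 range 437.2 525.8
```

View pics/scene10.png

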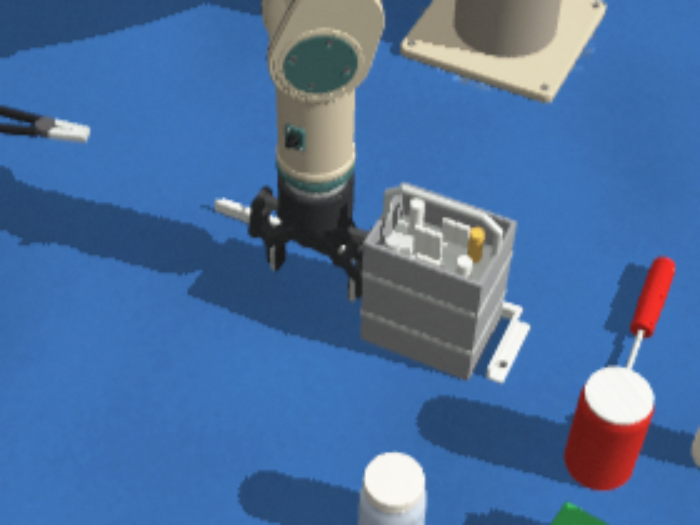

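The crate stands about 12 mm from the short arm. I'll creep in and watch the force.

```bash
python3 -m jog '[0,-2,0,0,85.4, 0,-4,0,0,85.4, 0,-6,0,0,85.4, 0,-8,0,0,85.4, 0,-9.5,0,0,85.4, 0,-10.5,0,0,85.4, 0,-11.5,0,0,85.4]'
python3 -m jog '[0,-1,0,0,85.4, 0,-2,0,0,85.4]'
python3 - <<'E'
from h import *
delta(483,-2,166,.022)
p,d=get_image("scene");np.save("pics/scene11.npy",d);faces(d)
E
```

```text
clock: 15.1
eef_pos: [482.3, -3.2, 165.3]
tool_rot: [3.133, -0.003, 0.018]
force: [0.3, -10.5, 1.1]
width: 85.2
clock: 15.27
eef_pos: [482.3, -1.3, 165.2]
tool_rot: [3.133, -0.003, 0.018]
force: [-0.2, -9.9, 1.3]
width: 85.6
pos [482.3  -1.3 165.2] yaw 0.0182 rows: dx,dy,dz [ 0.7  0.7 -0.7] turn -0.22 | t 15.2667 F [-0.2 -9.9  1.3] w 85.6
+x n 796 x=525.6 at y=137.8 yaw 0.0195 lean -0.0000 res 1.29 range 78.6 190.2
+y n 198 y=192.5 at x=482.8 yaw 0.0231 lean 0.0003 res 0.39 range 432.9 527.6
```

```bash
python3 -m jog '[0,-1,0,0,85.4, 0,-1.5,0,0,85.4]'
python3 -m jog '[0,-1,0,0,85.4, 0,-1.5,0,0,85.4]'
python3 - <<'E'
from h import *
delta(483,-2,166,.022)
p,d=get_image("scene");np.save("pics/scene12.npy",d);faces(d)
cv2.imwrite("pics/scene12.png",cv2.resize(p[150:330,260:440],None,fx=3.3,fy=3.3,interpolation=cv2.INTER_CUBIC))
E
```

```text
clock: 15.48
eef_pos: [482.2, -0.4, 165.4]
tool_rot: [3.132, -0.004, 0.018]
force: [0.1, -13.3, 2.5]
width: 85.6
clock: 15.65
eef_pos: [482.4, 0.0, 165.5]
tool_rot: [3.13, -0.005, 0.016]
force: [1.3, -15.8, 1.7]
width: 85.2
pos [482.4   0.  165.5] yaw 0.0164 rows: dx,dy,dz [ 0.6  2.  -0.5] turn -0.32 | t 15.65 F [  1.3 -15.8   1.7] w 85.2
+x n 793 x=526.0 at y=135.6 yaw 0.0231 lean -0.0010 res 1.30 range 79.0 191.5
+y n 193 y=193.4 at x=483.6 yaw 0.0258 lean 0.0013 res 0.39 range 433.4 525.8
```

View pics/scene12.png

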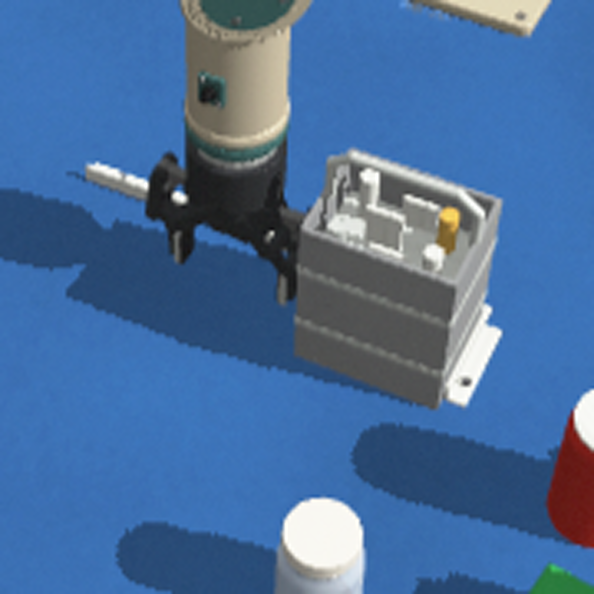

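```bash
python3 -m jog '[0,4,0,0,85.4, 0,15,0,0,85.4, 0,30,-10,0,85.4, 0,35,-45,0,85.4, 0,35,-85,0,85.4, 0,35,-125,0,85.4, 0,35,-165,0,85.4, 0,35,-205,-5,85.4, 0,35,-235,-12,85.4, 15,15,-245,-19,85.4, 40,-10,-245,-26,85.4, 65,-35,-245,-33,85.4, 90,-60,-245,-40,85.4, 115,-85,-245,-47,85.4, 140,-104,-245,-54,85.4, 144,-108,-245,-61,85.4, 144,-108,-245,-68,85.4, 144,-108,-245,-75,85.4, 144,-108,-245,-82,85.4, 144,-108,-245,-89,85.4]'
python3 - <<'E'
from h import *
delta(622,110,166,np.pi/2+.022)
p,d=get_image("scene");np.save("pics/scene13.npy",d);faces(d)
cv2.imwrite("pics/scene13.png",p)
p,d=get_image("wrist");cv2.imwrite("pics/wrist13.png",p)
E
```

```text
clock: 17.37
eef_pos: [622.9, 116.6, 409.3]
tool_rot: [-3.14, -0.0, 1.582]
force: [0.6, 0.4, -0.4]
width: 85.3
pos [622.9 116.6 409.3] yaw 1.5825 rows: dx,dy,dz [ -6.6  -0.7 243.3] turn -0.59 | t 17.3667 F [ 0.6  0.4 -0.4] w 85.3
+x n 779 x=525.7 at y=136.3 yaw 0.0255 lean 0.0022 res 1.26 range 79.1 190.5
+y n 192 y=193.4 at x=484.4 yaw 0.0257 lean 0.0010 res 0.42 range 432.7 525.9
```

View pics/scene13.png

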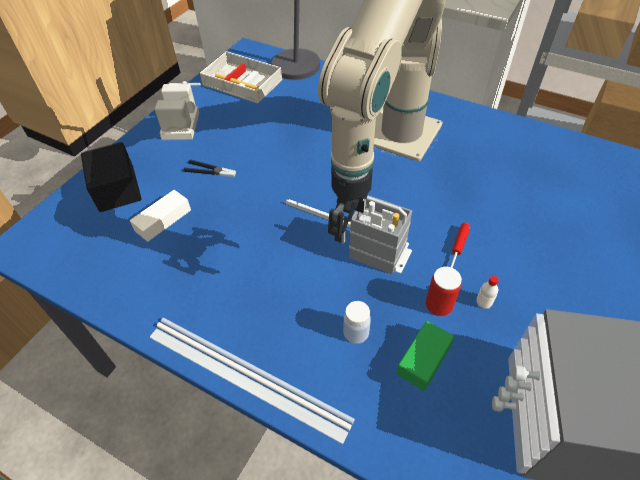

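View pics/wrist13.png

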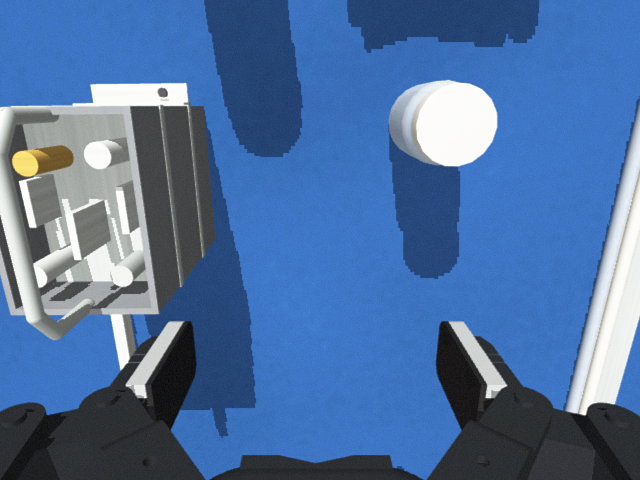

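The wrist view shows the crate in the corner, with the short arm's flange at (140,95) px, and the jar at (445,122) px, well ahead of the fingers. I'll descend clear of both and press gently towards -x.

```bash
python3 -m jog '[-6,0,10,0,85.4, -11,0,40,0,85.4, -11,0,80,0,85.4, -11,0,120,0,85.4, -11,0,155,0,85.4, -11,0,185,0,85.4, -11,0,210,0,85.4, -11,0,228,0,85.4, -11,0,238,0,85.4, -11,0,243,0,85.4, -11,-5,243,0,85.4, -11,-10,243,0,85.4, -11,-14,243,0,85.4, -11,-17,243,0,85.4, -11,-19,243,0,85.4, -11,-21,243,0,85.4]'
python3 - <<'E'
from h import *
delta(601,110,166,np.pi/2+.022)
E
```

```text
clock: 18.8
eef_pos: [602.2, 105.9, 167.5]
tool_rot: [3.14, -0.0, 1.576]
force: [0.6, -0.1, 0.2]
width: 85.3
pos [602.2 105.9 167.5] yaw 1.5762 rows: dx,dy,dz [ 4.1 -1.1  1.5] turn -0.95 | t 18.8 F [ 0.6 -0.1  0.2] w 85.3
```

```bash
python3 -m jog '[0,-1,0,0,85.4, 0,-2,0,0,85.4]'
python3 -m jog '[0,-1,0,0,85.4, 0,-2,0,0,85.4]'
python3 - <<'E'
from h import *
delta(601,110,166,np.pi/2+.022)
p,d=get_image("scene");np.save("pics/scene14.npy",d);faces(d)
E
```

```text
clock: 18.97
eef_pos: [601.6, 105.9, 167.7]
tool_rot: [3.137, -0.0, 1.576]
force: [5.9, 0.5, 3.2]
width: 85.1
clock: 19.13
eef_pos: [601.0, 105.8, 168.0]
tool_rot: [3.133, -0.0, 1.576]
force: [7.9, -0.8, 0.9]
width: 85.6
pos [601.  105.8 168. ] yaw 1.5762 rows: dx,dy,dz [4.2 0.  2. ] turn -0.95 | t 19.1333 F [ 7.9 -0.8  0.9] w 85.6
+x n 503 x=525.1 at y=156.7 yaw 0.0235 lean 0.0030 res 1.22 range 119.8 190.6
+y n 193 y=193.4 at x=484.1 yaw 0.0249 lean -0.0002 res 0.46 range 434.9 526.8
```

```bash
python3 -m jog '[0,-1,0,0,85.4, 0,-1,0,0,85.4]'
python3 - <<'E'
from h import *
p,d=get_image("scene");faces(d)
E
python3 -m jog '[0,-1,0,0,85.4, 0,-1,0,0,85.4]'
python3 - <<'E'
from h import *
p,d=get_image("scene");faces(d);print(read_state()["force"])
E
```

```text
clock: 19.35
eef_pos: [600.2, 105.3, 168.0]
tool_rot: [3.133, 0.001, 1.576]
force: [7.2, -0.3, 1.5]
width: 85.2
+x n 496 x=524.8 at y=156.2 yaw 0.0133 lean 0.0021 res 1.36 range 119.7 189.5
+y n 193 y=193.1 at x=483.1 yaw 0.0177 lean -0.0006 res 0.41 range 432.9 526.8
clock: 19.57
eef_pos: [599.6, 104.8, 168.1]
tool_rot: [3.132, 0.001, 1.576]
force: [8.3, -1.8, 1.7]
width: 85.4
+x n 475 x=524.8 at y=154.4 yaw 0.0063 lean 0.0024 res 1.31 range 119.5 189.9
+y n 192 y=192.7 at x=481.3 yaw 0.0118 lean -0.0003 res 0.39 range 433.6 525.3
[ 8.5376892  -0.47321835  0.41781936]
```

The last readings show the crate's yaw dropping below my stop estimate, so I'll re-measure the stop's yaw, with sub-pixel fits in both cameras.

```bash
cat > stop.py <<'E'
from h import *
def edge(n,img,pts_uv,horizontal,z,half=7):
    # subpixel edge along columns: for each col find max gradient of (R channel) near guess
    g=cv2.GaussianBlur(img[...,2].astype(float),(0,0),.8);out=[]
    for u,v,sgn in pts_uv:
        a=np.arange(-half,half+1)
        prof=np.array([g[int(round(v))+k,int(u)] if horizontal else g[int(v),int(round(u))+k] for k in a])
        dg=np.diff(prof)*sgn;i=dg[1:-1].argmax()+1
        o=.5*(dg[i-1]-dg[i+1])/(dg[i-1]-2*dg[i]+dg[i+1]);e=a[i]+.5+o
        out.append((u,round(v)+e) if horizontal else (round(u)+e,v))
    return onz(n,out,z)
def fit(q,ax):
    k=np.polyfit(q[:,1-ax],q[:,ax],1)
    for _ in range(3):
        r=q[:,ax]-np.polyval(k,q[:,1-ax]);g=abs(r)<max(2*r.std(),.3);k=np.polyfit(q[g,1-ax],q[g,ax],1)
    return k,r.std(),g.sum()
t=cv2.imread("pics/top0.png");s=cv2.imread("pics/scene0.png")
q=edge("top",t,[(c,290.3-(c-253)*.0178,1) for c in range(258,406,2)],True,16,4);k,r,n=fit(q,0);print("top long: x(y=135)=%.1f x(80)=%.1f yaw %.4f res %.2f n%d"%(np.polyval(k,135),np.polyval(k,80),-k[0],r,n))
q=edge("top",t,[(247.5,v,-1) for v in range(259,286,2)],False,16,4);k,r,n=fit(q,1);print("top short: y(x=480)=%.1f yaw %.4f res %.2f"%(np.polyval(k,480),k[0],r))
# scene: bottom edge of long inner face (white above, blue below)
q=edge("scene",s,[(c,217+(c-315)*(246-217)/(400-315)+1,-1) for c in range(322,396,2)],True,0,5);k,r,n=fit(q,0);print("scene long bottom: x(135)=%.1f x(80)=%.1f yaw %.4f res %.2f n%d"%(np.polyval(k,135),np.polyval(k,80),-k[0],r,n))
print(q[::6].round(1))
E
python3 stop.py
```

```text
top long: x(y=135)=434.6 x(80)=436.0 yaw 0.0270 res 0.26 n71
top short: y(x=480)=191.8 yaw 0.0218 res 0.06
scene long bottom: x(135)=432.3 x(80)=433.8 yaw 0.0275 res 0.54 n35
[[437.2 -52.8   0. ]
 [436.4 -15.7   0. ]
 [435.5  20.7   0. ]
 [434.5  56.4   0. ]
 [433.5  91.6   0. ]
 [433.  126.5   0. ]
 [431.6 160.4   0. ]]
```

In the scene camera's frame, the long arm at x≈432.3 leaves a 2–3 mm gap behind the crate, which fits with it still sliding at about 8 N. I'll shift the contact nearer its centre and continue gently.

```bash
python3 -m jog '[0,5,1,0,85.4, 0,12,2,0,85.4, 10,12,2,-0.5,85.4, 20,12,2,-0.9,85.4, 25,12,2,-0.9,85.4, 25,8,2,-0.9,85.4, 25,4,2,-0.9,85.4, 25,2,2,-0.9,85.4, 25,1,2,-0.9,85.4, 25,0,2,-0.9,85.4]'
python3 - <<'E'
from h import *
delta(598,130,166,np.pi/2+.025)
p,d=get_image("scene");faces(d)
E
```

```text
clock: 20.45
eef_pos: [598.6, 131.1, 165.9]
tool_rot: [3.132, -0.001, 1.591]
force: [9.0, 1.4, -1.2]
width: 85.1
pos [598.6 131.1 165.9] yaw 1.5906 rows: dx,dy,dz [-1.1 -0.7 -0.1] turn -0.3 | t 20.45 F [ 9.   1.4 -1.2] w 85.1
+x n 295 x=523.9 at y=169.9 yaw 0.0121 lean -0.0099 res 1.21 range 147.7 189.8
+y n 210 y=192.4 at x=481.3 yaw 0.0082 lean 0.0011 res 0.46 range 431.8 526.3
```

```bash
python3 -m jog '[0,-1,0,0,85.4, 0,-1.5,0,0,85.4]'
python3 -m jog '[0,-1,0,0,85.4, 0,-1.5,0,0,85.4]'
python3 - <<'E'
from h import *
p,d=get_image("scene");faces(d);np.save("pics/scene15.npy",d);cv2.imwrite("pics/scene15.png",cv2.resize(p[150:330,280:460],None,fx=3.3,fy=3.3,interpolation=cv2.INTER_CUBIC))
E
```

```text
clock: 20.67
eef_pos: [598.1, 131.1, 166.3]
tool_rot: [3.13, -0.001, 1.59]
force: [10.3, 2.3, -0.7]
width: 85.2
clock: 20.83
eef_pos: [597.5, 131.3, 166.8]
tool_rot: [3.127, -0.001, 1.59]
force: [12.5, 2.8, -0.5]
width: 85.2
+x n 288 x=522.9 at y=170.8 yaw -0.0009 lean -0.0194 res 1.24 range 148.4 189.3
+y n 204 y=192.6 at x=480.6 yaw 0.0093 lean -0.0007 res 0.46 range 432.7 524.2
```

View pics/scene15.png

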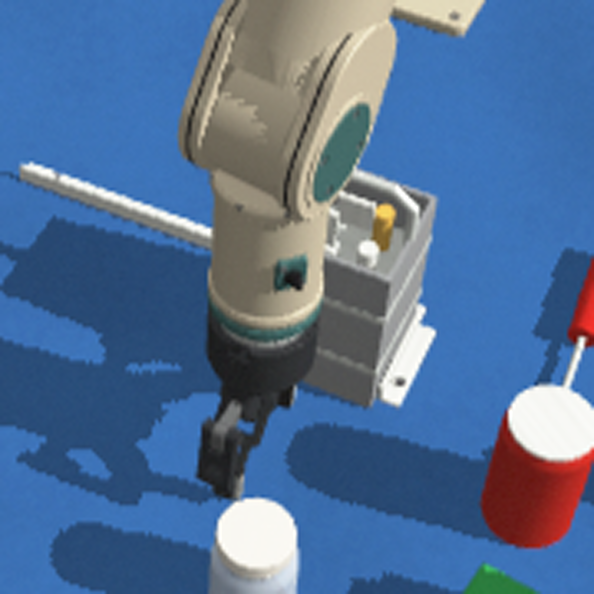

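Leaning by -0.019 means the base has met the long arm and the crate has begun to rock, so I'll back off now and measure it without the hand in the way.

```bash
python3 -m jog '[0,2,0,0,85.4, 0,4,0,0,85.4, 0,6,0,0,85.4, 0,10,0,0,85.4, 0,18,0,0,85.4, 0,28,-10,0,85.4, 0,28,-40,0,85.4, 0,28,-80,0,85.4, 0,28,-120,0,85.4, 0,28,-160,0,85.4, 0,28,-200,0,85.4, -20,28,-235,0,85.4, -50,28,-240,0,85.4, -85,28,-240,0,85.4, -110,28,-240,0,85.4, -120,28,-240,0,85.4]'
python3 - <<'E'
from h import *
delta(598,130,166,np.pi/2+.025)
p,d=get_image("scene");faces(d);np.save("pics/scene16.npy",d);cv2.imwrite("pics/scene16.png",p)
cv2.imwrite("pics/scene16c.png",cv2.resize(p[170:300,320:440],None,fx=4.5,fy=4.5,interpolation=cv2.INTER_CUBIC))
p,d=get_image("wrist");cv2.imwrite("pics/wrist16.png",p);np.save("pics/wrist16.npy",d)
E
```

```text
clock: 22.22
eef_pos: [623.0, 5.8, 405.3]
tool_rot: [-3.141, 0.003, 1.585]
force: [0.1, -0.6, -0.3]
width: 85.5
pos [623.    5.8 405.3] yaw 1.5855 rows: dx,dy,dz [125.4 -23.  238.9] turn -0.59 | t 22.2167 F [ 0.1 -0.6 -0.3] w 85.5
+x n 763 x=524.4 at y=137.4 yaw 0.0080 lean 0.0016 res 1.24 range 77.8 189.6
+y n 192 y=192.6 at x=480.8 yaw 0.0111 lean -0.0003 res 0.43 range 432.8 525.7
```

View pics/scene16c.png

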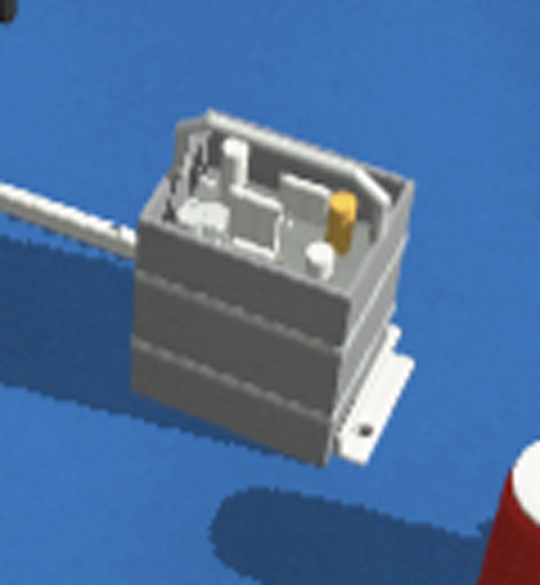

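View pics/wrist16.png

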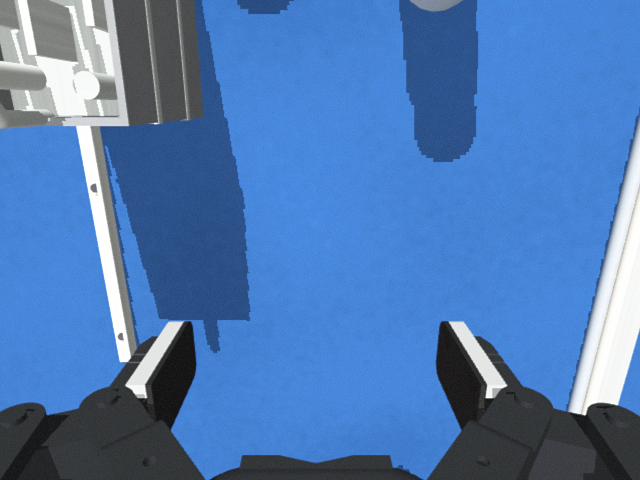

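Clear view: the crate is upright, with lean 0.0016. Its yaw is about 0.010 against about 0.025 for the stop, so 1–2 mm remain open at the +y end. I'll press low on the +y part of the wide face, with the tool turned 20° so the rear finger stays away from the jar.

```bash
python3 -m jog '[30,2,0,3,85.4, 65,2,0,8,85.4, 100,2,0,14,85.4, 125,2,0,20,85.4, 134,2,20,20.5,85.4, 134,2,60,20.5,85.4, 134,2,100,20.5,85.4, 134,2,140,20.5,85.4, 134,2,175,20.5,85.4, 134,2,205,20.5,85.4, 134,2,225,20.5,85.4, 134,2,237,20.5,85.4, 134,2,242,20.5,85.4, 134,2,242,20.5,85.4]'
python3 - <<'E'
from h import *
delta(602,140,163,1.22)
p,d=get_image("scene");faces(d);np.save("pics/scene17.npy",d);cv2.imwrite("pics/scene17.png",cv2.resize(p[150:350,280:460],None,fx=3,fy=3,interpolation=cv2.INTER_CUBIC))
E
```

```text
clock: 23.48
eef_pos: [622.1, 147.1, 162.1]
tool_rot: [-3.139, -0.0, 1.236]
force: [-0.0, 0.1, -0.4]
width: 85.8
pos [622.1 147.1 162.1] yaw 1.2357 rows: dx,dy,dz [-13.3 -16.6  -0.9] turn 0.9 | t 23.4833 F [-0.   0.1 -0.4] w 85.8
+x n 236 x=524.0 at y=172.6 yaw 0.0105 lean 0.0003 res 1.25 range 156.9 190.3
+y n 212 y=192.6 at x=485.7 yaw 0.0093 lean 0.0020 res 2.56 range 433.4 528.1
```

View pics/scene17.png

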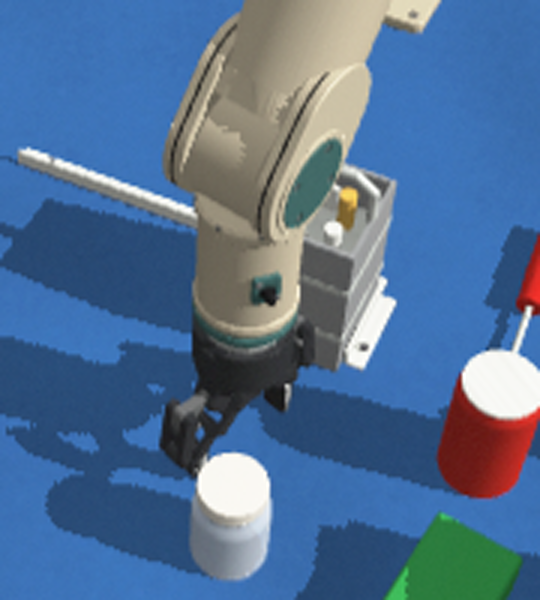

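```bash
python3 -m jog '[-1.6,-4.7,-1,0,85.4, -3.3,-9.4,-1,0,85.4, -4.9,-14,-1,0,85.4, -5.9,-17,-1,0,85.4, -6.6,-18.9,-1,0,85.4]'
python3 -m jog '[-0.3,-0.9,0,0,85.4, -0.7,-1.9,0,0,85.4, -1,-2.8,0,0,85.4]'
python3 - <<'E'
from h import *
p,d=get_image("scene");faces(d)
E
```

```text
clock: 23.95
eef_pos: [602.1, 145.5, 164.1]
tool_rot: [-3.141, -0.0, 1.234]
force: [-0.5, 0.5, 0.2]
width: 85.0
clock: 24.2
eef_pos: [599.8, 145.3, 163.8]
tool_rot: [3.141, -0.0, 1.234]
force: [-1.2, -0.4, -0.8]
width: 85.3
+x n 145 x=524.4 at y=179.3 yaw -0.0100 lean -0.0081 res 1.06 range 162.9 191.1
+y n 213 y=192.7 at x=485.5 yaw 0.0105 lean -0.0014 res 3.07 range 433.4 526.4
```

```bash
python3 -m jog '[-0.3,-0.9,0,0,85.4, -0.7,-1.9,0,0,85.4, -1,-2.8,0,0,85.4]'
python3 -m jog '[-0.2,-0.5,0,0,85.4, -0.3,-0.9,0,0,85.4]'
python3 - <<'E'
from h import *
p,d=get_image("scene");faces(d)
E
```

```text
clock: 24.5
eef_pos: [598.3, 145.2, 164.2]
tool_rot: [3.137, -0.002, 1.234]
force: [6.3, 0.2, -2.0]
width: 85.5
clock: 24.67
eef_pos: [597.7, 145.5, 164.2]
tool_rot: [3.136, -0.002, 1.233]
force: [5.9, 1.2, -1.9]
width: 85.5
+x n 148 x=523.6 at y=179.3 yaw 0.0792 lean -0.0070 res 1.21 range 165.2 189.9
+y n 207 y=192.7 at x=486.5 yaw 0.0142 lean 0.0004 res 2.92 range 432.3 525.8
```

```bash
python3 -m jog '[-0.2,-0.5,0,0,85.4, -0.3,-1,0,0,85.4]'
python3 - <<'E'
from h import *
p,d=get_image("scene");faces(d,zr=(20,150))
E
python3 -m jog '[-0.2,-0.5,0,0,85.4, -0.3,-1,0,0,85.4]'
python3 - <<'E'
from h import *
p,d=get_image("scene");faces(d,zr=(20,150))
E
```

```text
clock: 24.88
eef_pos: [596.9, 145.9, 164.3]
tool_rot: [3.136, -0.003, 1.233]
force: [5.4, 2.3, -2.3]
width: 85.8
+x n 177 x=522.7 at y=181.3 yaw -0.0073 lean -0.0045 res 1.38 range 163.9 190.6
+y n 307 y=193.0 at x=482.5 yaw 0.0222 lean 0.0001 res 2.92 range 430.8 524.5
clock: 25.1
eef_pos: [596.4, 146.1, 164.5]
tool_rot: [3.135, -0.004, 1.233]
force: [8.2, 2.9, -2.1]
width: 85.7
+x n 184 x=522.0 at y=181.9 yaw 0.0153 lean 0.0013 res 1.29 range 164.1 191.3
+y n 308 y=193.1 at x=481.5 yaw 0.0258 lean -0.0000 res 2.31 range 431.3 524.7
```

```bash
python3 -m jog '[-0.2,-0.5,0,0,85.4, -0.3,-1,0,0,85.4]'
python3 - <<'E'
from h import *
p,d=get_image("scene");faces(d,zr=(20,150))
E
```

```text
clock: 25.32
eef_pos: [596.0, 146.1, 164.7]
tool_rot: [3.133, -0.004, 1.233]
force: [10.5, 2.3, -2.4]
width: 85.5
+x n 173 x=521.8 at y=182.7 yaw 0.0580 lean -0.0065 res 1.42 range 165.5 190.8
+y n 310 y=193.1 at x=483.6 yaw 0.0245 lean 0.0003 res 2.86 range 430.9 524.6
```

The force climbs with almost no motion, and the crate's yaw matches the stop's. I'll back off slowly, lift and look.

```bash
python3 -m jog '[0.7,1.9,0,0,85.4, 1.3,3.8,0,0,85.4, 2.3,6.6,0,0,85.4, 4.3,12.3,0,0,85.4, 8,22.6,0,0,85.4, 9,25,-20,0,85.4, 9,25,-60,0,85.4, 9,25,-100,0,85.4, 9,25,-140,0,85.4, 9,25,-180,0,85.4, 9,25,-215,0,85.4, 0,28,-238,0,85.4, -25,40,-240,0,85.4, -60,50,-240,0,85.4, -95,65,-240,0,85.4, -130,75,-240,0,85.4, -160,85,-240,0,85.4, -180,90,-240,0,85.4, -180,90,-240,0,85.4]'
python3 - <<'E'
from h import *
delta(484,-230,400,.025)
p,d=get_image("scene");faces(d);faces(d,zr=(20,150));np.save("pics/scene18.npy",d);cv2.imwrite("pics/scene18.png",p)
cv2.imwrite("pics/scene18c.png",cv2.resize(p[170:300,320:440],None,fx=4.5,fy=4.5,interpolation=cv2.INTER_CUBIC))
p,d=get_image("wrist");cv2.imwrite("pics/wrist18.png",p);np.save("pics/wrist18.npy",d)
p,d=get_image("top");cv2.imwrite("pics/top18.png",p);np.save("pics/top18.npy",d)
E
```

```text
clock: 26.95
eef_pos: [616.8, -61.1, 404.0]
tool_rot: [3.142, 0.005, 1.225]
force: [-0.3, -1.0, -0.2]
width: 85.4
pos [616.8 -61.1 404. ] yaw 1.225 rows: dx,dy,dz [-203.8  -67.7    5. ] turn 68.76 | t 26.95 F [-0.3 -1.  -0.2] w 85.4
+x n 803 x=523.5 at y=134.7 yaw 0.0292 lean 0.0003 res 1.22 range 79.3 190.5
+y n 186 y=193.1 at x=480.8 yaw 0.0262 lean 0.0001 res 0.44 range 430.6 523.4
+x n 1267 x=523.5 at y=135.2 yaw 0.0278 lean -0.0001 res 1.27 range 77.9 190.8
+y n 292 y=193.0 at x=480.6 yaw 0.0267 lean 0.0012 res 0.45 range 430.6 523.4
```

View pics/scene18c.png

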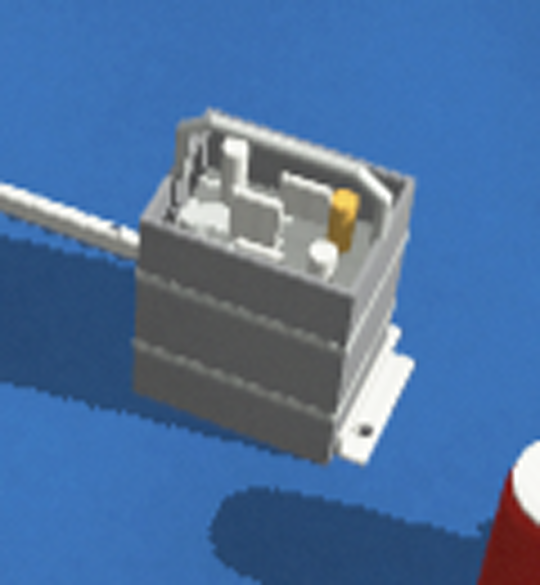

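View pics/wrist18.png

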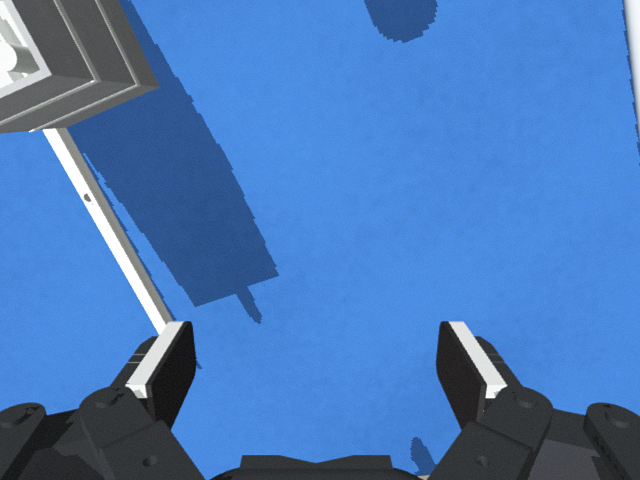

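View pics/top18.png

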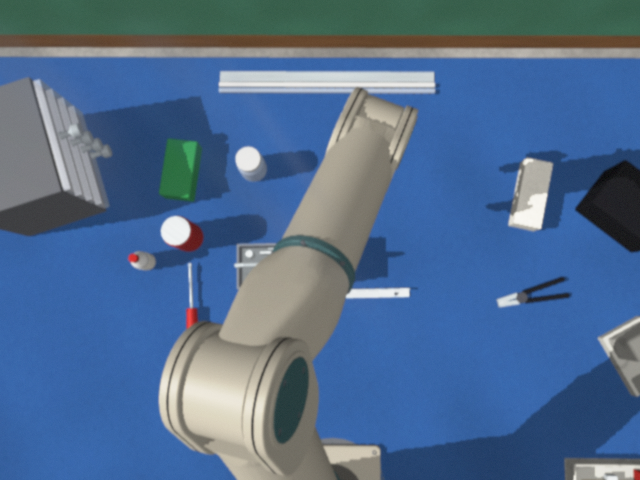

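Both faces now read yaw of about 0.027, equal to the long arm's 0.027, and lean is about 0. I'll check the contact along the long arm with a closer wrist view.

```bash
python3 -m jog '[-5,-30,0,-5,85.4, -15,-65,0,-10,85.4, -25,-100,0,-15,85.4, -35,-130,0,-20,85.4, -45,-150,0,-20,85.4, -45,-150,0,-20,85.4]'
python3 - <<'E'
from h import *
delta(484,-230,400,.025)
p,d=get_image("wrist");cv2.imwrite("pics/wrist19.png",p);np.save("pics/wrist19.npy",d);c=camera_params("wrist");np.save("pics/wT.npy",c["T"]);print(c)
E
```

```text
clock: 27.6
eef_pos: [457.3, -45.8, 403.5]
tool_rot: [-3.136, -0.003, 1.585]
force: [-1.5, 0.5, -0.1]
width: 85.5
pos [457.3 -45.8 403.5] yaw 1.5848 rows: dx,dy,dz [-184.5   24.1    2.9] turn 89.37 | t 27.6 F [-1.5  0.5 -0.1] w 85.5
{'K': array([[420.38950062,   0.        , 315.67254704],
       [  0.        , 420.38950062, 242.57158426],
       [  0.        ,   0.        ,   1.        ]]), 'T': array([[ 9.99891225e-01, -1.43001717e-02, -3.61142459e-03,
         4.59981651e+02],
       [ 1.47171581e-02,  9.51233797e-01,  3.08119567e-01,
         3.36221237e+01],
       [-9.70853599e-04, -3.08139202e-01,  9.51340785e-01,
         3.74341462e+02],
       [ 0.00000000e+00,  0.00000000e+00,  0.00000000e+00,
         1.00000000e+00]])}
```

View pics/wrist19.png

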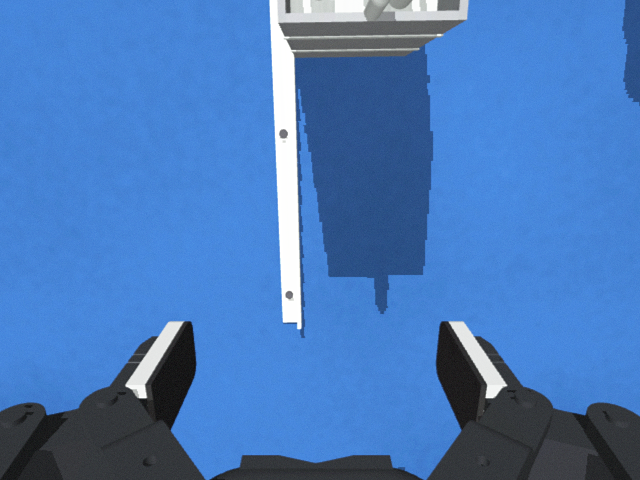

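The crate's base corner at (294,57) px sits on the arm's inner edge at (295,57) px, so that end has no visible gap. I'll check the bystanders and hand in.

```bash
python3 - <<'E'
from h import *
a=cv2.imread("pics/top0.png").astype(int);b=cv2.imread("pics/top18.png").astype(int)
for nm,(x0,x1,y0,y1) in dict(jar=(232,270,142,184),can=(158,206,212,254),foam=(156,206,134,204),carton=(506,556,155,234),glue=(124,158,248,274),driver=(180,205,255,318),pliers=(494,574,274,310)).items():
    ga,gb=[cv2.cvtColor(i[y0:y1,x0:x1].astype(np.uint8),cv2.COLOR_BGR2GRAY).astype(np.float32) for i in(a,b)]
    print(nm,np.round(cv2.phaseCorrelate(ga,gb)[0],2))
p,d=get_image("scene");faces(d)
print(read_state()["clock"],read_state()["force"]);print(finish_job())
E
```

```text
jar [-0.03  0.57]
can [-0.09  0.49]
foam [-0.01 -0.09]
carton [0.15 0.54]
glue [-0.05  0.46]
driver [ 0.58 -0.03]
pliers [ 0.01 -0.12]
+x n 783 x=523.4 at y=135.3 yaw 0.0269 lean 0.0020 res 1.32 range 78.6 191.4
+y n 195 y=193.0 at x=480.5 yaw 0.0263 lean 0.0017 res 0.38 range 428.3 524.6
27.7 [0.74326563 0.43434426 0.58451723]
the job is handed in; nothing more can be done
None
```

The crate stands upright in the corner stop, square to both arms and snug as far as the cameras can tell. I handed the job in at 27.7 s with the hand clear of everything. I pushed it low, with the back of the open fingers, first towards the long arm, then along it to the short arm. A last press near the +y end closed a remaining gap of 2–3 mm at the long arm.

**Last checks**
- **Upright and square:** the crate leans 0.002 rad. Its yaw is 0.026–0.027 rad, against 0.027 for the long arm and 0.022 for the short arm.
- **Long arm:** in the wrist view the crate's base corner lies on the arm's inner edge, within about a pixel. The scene-camera distances disagree slightly: they leave about 1 mm, within the roughly 2 mm calibration.
- **Short arm:** the +y face reads 193.0 mm, against 193.4 mm when pressed firmly home. That leaves a gap of 0.4 mm at most, and I did not nudge it again.
- **Other things on the bench:** every image shift was under 0.6 pixel, so I saw no sign that any had moved.

**What went less well**
- **Height of contact:** the gripper's knuckles stick out past the fingertips, so the contact was about 55–60 mm up.
- **Rocking:** one push against the long arm rocked the crate by about 0.02 rad, so I backed off and it settled upright.
- **Turning:** an off-centre push also turned the crate too far once, which I corrected.

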